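Show the canister's label to the check camera by the mirror

TASK

Turn the lidded canister on its turntable, by the bar on its lid, until its label plate squarely faces the mirror of the check rig, and let go of the canister. Then swing the sprung mirror by the upright pin of its lever until the check camera sees that label in the mirror. Finish there, still holding the pin so that the mirror keeps its angle (it springs back if let go); leave the other things on the table where they are.

Things in the scene. Friction and masses are not known exactly. Their poses are not given: they have to be found in the camera images.
- lid_bar (a point): Centre of the black grip bar on the steel canister's lid, on the turning axis. Bar 50 mm long (along x), 12 mm wide, 44 mm high; the lid's top is 21 mm below this point. Canister 90 mm across, lid 94 mm, its top 168 mm above the table. Axes turn with the canister: x from the turning axis towards the middle of the label, y across the bar, z up.
- label (a point): Middle of the canister's label: a plain white upright plate 44 mm wide, 50 mm high, on the canister's side (the only plate on it), 48 mm out from the turning axis, 100 mm above the table, at the height of lens and mirror. It turns with the canister; x points straight out of the label, z up.
- canister (a joint): Turn of canister and turntable (white, 124 mm across, fixed to the table), rad, growing anticlockwise seen from above; range -3 to 3; it stays where it is left (friction 0.06 N m). At the start the label must still turn 0.4 to 1.7 rad clockwise to face the mirror.
- pivot (a point): Middle of the mirror's vertical pivot axis, on its reflecting face, 100 mm above the table. Fixed on the check rig: an aluminium base plate 270 x 80 x 8 mm with the mirror near one end and the camera near the other. x points level from the pivot to the camera's lens, z up.
- lens (a point): Middle of the check camera's lens: a short dark barrel on a black box 56 x 50 x 46 mm on a post (top 123 mm above the table), 150 mm from the pivot at the same height, looking straight at the pivot. Fixed.
- mirror (a joint): Mirror angle, rad, growing anticlockwise from above, 0 (spring rest, a stop) to 1.3. The face looks along (bearing of lens from pivot) + 0.175 + joint. Spring torque 0.15*(0.5 + joint) N m towards 0: 1.4 to 3 N at the pin. The label is seen when the face looks along the bisector of the directions pivot to lens and pivot to label.
- lever_pin (a point): Grasp point, 195 mm above the table, of the mirror's upright steel pin, 12 mm across, rising from the lever's top (163 mm) to 217 mm. It ends a flat lever 14 mm wide behind the mirror, 80 mm from the pivot axis, opposite to where the face looks. Mirror plate 88 mm wide, top 146 mm above the table. x points the way the face looks, z up.
- view (a point): The camera's line of sight after the mirror (nothing solid): starts at this point, the pivot; its x axis points along the reflected line, z up. Its bearing is (bearing of lens from pivot) + 0.349 + 2 * joint mirror, anticlockwise. The label is seen when this line meets the label plate.
- cup0_mid (a point): small clear plastic dessert cup, 80 mm across the rim, 50 mm high; point at mid-height on its axis; z up; a bystander, leave it alone; on the steel tray at the left.
- cup1_mid (a point): small clear plastic dessert cup, 80 mm across the rim, 50 mm high; point at mid-height on its axis; z up; a bystander, leave it alone; on the steel tray at the left.
- cup2_mid (a point): small clear plastic dessert cup, 80 mm across the rim, 50 mm high; point at mid-height on its axis; z up; a bystander, leave it alone; on the table beyond the canister.
- nozzle_mid (a point): steel piping nozzle, a cone 36 mm across the foot, 50 mm high; point at mid-height; a bystander, leave it alone.
- spatula_grip (a point): spatula lying on the table at the right; point on its handle; a bystander, leave it alone.
- jar_mid (a point): closed glass jar, 60 mm across, 85 mm high; point at mid-height; a bystander, leave it alone.
Not all that is in view belongs to the job. Leave any yellow look-alike of the part that bears lid_bar alone.

How it is judged:
By the outcome, as a careful person would: the job done as asked, in the order asked, and still so for the second after the job is handed in, while the arm keeps its last pose, push and grip.
It also fails if it takes over 43 s, if anything falls off the work surface, if the arm or the gripper's body presses on something with over 40 N, if the wrist force passes 120 N, or if a joint passes its speed limit or range.

ROBOT

A 6-joint arm with a two-finger parallel gripper is mounted at the origin on the work surface. World frame = base frame: x ahead of the robot, y to its left, z up, the work surface at z = 0. Lengths are in m, angles in degrees, forces in N, time in s.
With the tool pointing down it reaches from about 0.4 to 0.825 m from the base axis. Payload 7 kg.
Tool frame: the origin (TCP) lies on the front face of the gripper's body, between the roots of the fingers; the fingertips stand 66 mm ahead of it and the grasp point (between the pads) lies 47 mm ahead of it; z points along the fingers, y is the line along which they close (so a half turn about z gives the same grasp; the last joint's range is limited). The gripper opens to 88 mm and grips with 3 to 60 N. Pads are 19 mm wide; open, the fingers measure 130 mm over their backs; the gripper's body (78 mm by 193 mm) begins 47 mm behind the grasp point.
Start: joints at [-59.41, 20.546, 0.682, 0, -70.136, -16.507], TCP at [0.164, -0.655, 0.292] pointing down, gripper open.
Joint ranges: [-176.03, 176.03], [-82.01, 121.73], [-58.28, 71.71], [-173.87, 95.51], [-174.79, -0.11], [-173.66, 173.66]. Speed limits (degrees/s): [136.94, 136.94, 172.46, 180, 180, 180].

INTERFACE

Orientations are given as [roll, pitch, yaw] about the fixed x, y, z axes, in that order (R = Rz(yaw) Ry(pitch) Rx(roll)).
In Python, from plant import ctrl gives the robot as it stands.
- The arm moves only by the tool send_rows, never from a script. Its argument "deltas" is a list of rows, each a list of 2 entries, a list of its own where there are three numbers: the shift along the tool's x, y, z each as a share of 800 mm, from -1 to 1, then the turn about the tool's z as a share of 90 degrees, from -1 to 1. A call has exactly 5 rows; each row is the pose to reach, as a shift and turn from the pose commanded when the call began, along the tool's axes at that moment; what a row does not reach only later rows make up. A row lasts 1/12 s, in which the tool goes at most 41.7 mm and 7.16 degrees, less where a joint would pass 70% of its speed; a pose out of reach is approached as far as the arm can. A call with a number of a shift or a turn outside -1 to 1 is refused whole. A call with a gripper value outside its range is refused whole. "gripper" is the opening, from 0 (shut) to 1 (fully open), set as the call begins (left out, the last holds). The fingers move at their own pace and stop on an object; the grip force is fixed at half the most. Time passes only in rows, so rows that repeat a pose let the fingers close, or fill a call up. It gives the time, the measured TCP pose, the force, the opening and the grip force at its end, in the units of the state.
- ctrl.get_obs(): the state, without advancing time (a new reading comes with each control period).
- ctrl.snapshot(name): name is "scene" or "top" or "wrist"; returns a dict with "color" (480x640x3 uint8, red, green, blue), "vertical_fov" (degrees; the focal length in pixels is half the picture's height over the tangent of half this angle, whatever the lens; pixels are square), "cx", "cy" (the principal point, pixels), "rvec" (rotation vector, rad) and "tvec" (3), from world to camera coordinates, as OpenCV has them. Camera axes: x right, y down, z forward; pixel columns grow to the right and rows downward; lengths in m; the calibration is good to about 2 mm. A picture is of the moment at which its call begins. There is no depth.
- ctrl.close_job(): hands the job in; it is judged then, once.
Trained networks look in a picture, given as the dict that the camera call returned (one of the last four; its "shot" number tells which), for a name from the list of things; names that differ only in an ending like _2 or _b are one class to them, and where a whole thing is asked for, a point or a joint stands for the part that bears it (a point fixed in the world has none). Each returns a list of dicts, best first, with "conf" (0 to 1); they miss things now and then, are a little off and sometimes report something else, mostly with a low value. They report only what shows in the picture. A call takes as long as a camera call. They do not tell look-alikes from the thing itself.
- ctrl.boxes_of(picture, thing): "xy" ([column, row] as shares, 0 to 1, of the picture: columns of its width, rows of its height, amid what is visible of it).
- ctrl.cut_out(picture, thing): "pixels" (480x640 bool, what is visible of it) and "xy" ([column, row] as shares, 0 to 1, of the picture: columns of its width, rows of its height, amid what is visible of it).
The state is a dict: "clock": time; "joint_pos": joint angles; "qvel": joint speeds; "tau": joint torques, N m; "tool_pos": TCP position; "orientation": TCP orientation; "force": force on the tool from outside, world axes, zero at the start; "moment": the same for the moment, N m; "opening": finger opening in m; "gripper_force": force on a finger pad.
Only numpy, scipy, OpenCV 4.12 (cv2) and the standard library are available. Lean on these libraries where they do the work, as an engineer would, in place of code of your own. Each camera call takes 0.05 s, during which the arm holds its last target. There are 200 camera calls.

## Working session

There is one attempt and no reset: what is moved stays moved. The work goes in short steps, Python scripts to look and compute and a tool call to move; the robot and the scene stay as the last step left them, time stands still between calls to the robot, and variables do not carry over. Pictures are saved under pics/ and viewed, at most 10 in all, crops included, and the job is handed in when it is done.

Besides the shell and the picture viewer there is one more tool, called after "Call:" by a JSON object that holds its "api" and its "payload". send_rows: Moves the arm, as the interface text tells. Shift numbers are shares of 800 mm and turn numbers shares of 90 degrees, none past 1 either way. Its arguments: {"type":"object","properties":{"deltas":{"type":"array","items":{"type":"array"}},"gripper":{"type":"number"}},"required":["deltas"]}

```bash
mkdir -p pics; cat > h.py <<'E'
import numpy as np, cv2
from plant import ctrl
def K(p):
    f=240/np.tan(np.radians(p["vertical_fov"])/2)
    return np.array([[f,0,p["cx"]],[0,f,p["cy"]],[0,0,1.]])
def ray(p,uv):
    R=cv2.Rodrigues(np.array(p["rvec"],float))[0]; t=np.array(p["tvec"],float).ravel()
    d=R.T@np.linalg.inv(K(p))@np.array([uv[0],uv[1],1.]); return -R.T@t,d
def atz(p,uv,z):
    c,d=ray(p,uv); return c+d*(z-c[2])/d[2]
def proj(p,X):
    return cv2.projectPoints(np.array(X,float).reshape(-1,3),np.array(p["rvec"],float),np.array(p["tvec"],float),K(p),None)[0].reshape(-1,2)
def save(p,n): cv2.imwrite("pics/"+n,p["color"][:,:,::-1])
E
python3 - <<'E'
from h import *
np.set_printoptions(precision=4,suppress=True)
Z=dict(lid_bar=.189,label=.1,pivot=.1,lens=.1,lever_pin=.217)
for n in ["scene","top"]:
    p=ctrl.snapshot(n); save(p,n+"0.png")
    print(n,ray(p,(320,240))[0],p["vertical_fov"])
    for t,z in Z.items():
        for b in ctrl.boxes_of(p,t)[:3]:
            uv=np.array(b["xy"])*[640,480]; print(t,round(b["conf"],2),uv,atz(p,uv,z))
print(ctrl.get_obs())
E
```

```text
scene [0.9909 0.8473 1.1184] 48.71049750799194
lid_bar 0.81 [455.872 290.208] [0.3664 0.3553 0.189 ]
lid_bar 0.63 [335.616 273.12 ] [0.5783 0.1872 0.189 ]
lid_bar 0.62 [396.416 248.4  ] [0.4122 0.1885 0.189 ]
label 0.96 [402.368 250.608] [0.3474 0.1392 0.1   ]
label 0.85 [338.496 272.304] [0.5311 0.1251 0.1   ]
pivot 0.92 [270.208 243.696] [ 0.6409 -0.0436  0.1   ]
lens 0.81 [272.128 242.592] [ 0.6347 -0.0449  0.1   ]
lens 0.25 [335.808 269.376] [0.5323 0.1136 0.1   ]
lever_pin 0.6 [296.128 208.32 ] [ 0.5738 -0.0205  0.217 ]
top [0.4457 0.0252 1.4508] 53.009093293565655
lid_bar 0.86 [216.128 321.792] [0.3032 0.2829 0.189 ]
lid_bar 0.67 [282.112 303.792] [0.3531 0.1135 0.189 ]
lid_bar 0.55 [286.016 237.12 ] [0.527  0.1083 0.189 ]
label 0.7 [286.4  236.88] [0.5334 0.1131 0.1   ]
label 0.65 [283.968 303.312] [0.3481 0.1146 0.1   ]
label 0.65 [215.808 320.112] [0.2977 0.3022 0.1   ]
lens 0.59 [361.024 213.216] [ 0.6053 -0.0957  0.1   ]
lens 0.51 [304.192 166.224] [0.7358 0.0682 0.1   ]
lever_pin 0.75 [379.328 242.976] [ 0.5157 -0.1336  0.217 ]
{'clock': 0.6, 'joint_pos': array([-59.4089,  20.5455,   0.6798,  -0.0018, -70.1365, -16.5065]), 'qvel': array([-0.0171,  0.0541,  0.1066, -0.0499, -0.0775, -0.0002]), 'tau': array([  0.    , -58.1992,  29.3179,   6.9997,   0.0125,  -0.    ]), 'tool_pos': array([ 0.1642, -0.6547,  0.2921]), 'orientation': array([ 179.9974,    0.001 , -165.916 ]), 'force': array([1.0252, 0.5935, 0.2936]), 'moment': array([ 0.067 ,  0.0197, -0.018 ]), 'gripper_force': 0.0, 'opening': 0.08772383364269175}
```

View pics/scene0.png

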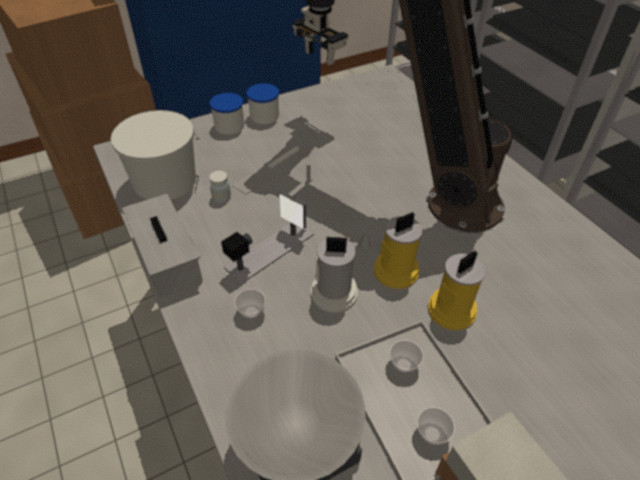

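View pics/top0.png

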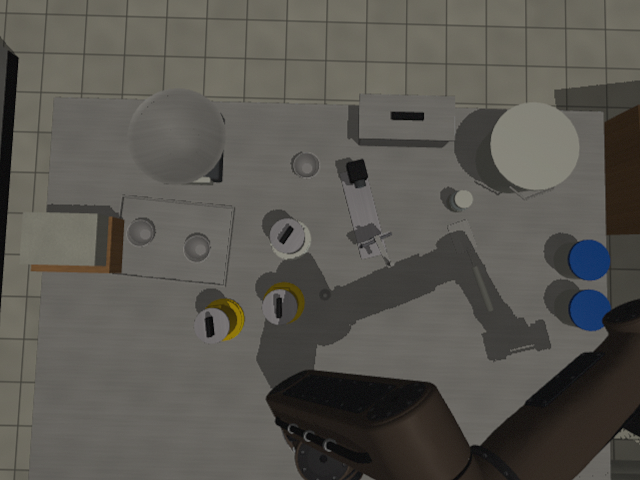

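The steel canister sits at about (286,235) in the top view. Its bar runs up-right, so the label bears about -45°. The mirror is at (375,240), the check camera at (357,170), and the two yellow look-alikes are nearer the base. I'll move in for a closer look.

Call:
{"api": "send_rows", "payload": {"deltas": [[[-0.032, 0.034, -0.01], 0], [[-0.064, 0.068, -0.02], 0], [[-0.096, 0.102, -0.03], 0], [[-0.128, 0.136, -0.04], 0], [[-0.16, 0.17, -0.05], 0]], "gripper": 1}}

```text
clock: 1.02
tool_pos: [0.2557, -0.4901, 0.3325]
orientation: [-180.0, 0.0, -165.9]
force: [1.6, 0.6, 0.1]
opening: 0.0875
gripper_force: 0.0
```

Call:
{"api": "send_rows", "payload": {"deltas": [[[-0.032, 0.034, -0.01], 0], [[-0.064, 0.068, -0.02], 0], [[-0.096, 0.102, -0.03], 0], [[-0.128, 0.136, -0.04], 0], [[-0.16, 0.17, -0.05], 0]]}}

```text
clock: 1.43
tool_pos: [0.3467, -0.3269, 0.3729]
orientation: [-180.0, 0.0, -165.9]
force: [0.4, -0.2, 0.3]
opening: 0.0875
gripper_force: 0.0
```

Call:
{"api": "send_rows", "payload": {"deltas": [[[-0.032, 0.034, -0.01], 0], [[-0.064, 0.068, -0.02], 0], [[-0.096, 0.102, -0.03], 0], [[-0.128, 0.136, -0.04], 0], [[-0.16, 0.17, -0.05], 0]]}}

```text
clock: 1.85
tool_pos: [0.4377, -0.1637, 0.4131]
orientation: [-180.0, 0.1, -165.9]
force: [1.4, 0.2, 0.3]
opening: 0.0874
gripper_force: 0.0
```

Call:
{"api": "send_rows", "payload": {"deltas": [[[-0.032, 0.034, -0.01], 0], [[-0.064, 0.068, -0.02], 0], [[-0.096, 0.102, -0.03], 0], [[-0.128, 0.136, -0.04], 0], [[-0.16, 0.17, -0.05], 0]]}}

```text
clock: 2.27
tool_pos: [0.5288, -0.0006, 0.453]
orientation: [180.0, 0.1, -165.9]
force: [0.5, -0.7, 0.7]
opening: 0.0875
gripper_force: 0.0
```

Call:
{"api": "send_rows", "payload": {"deltas": [[[0, 0, 0], -0.075], [[0, 0, 0], -0.15], [[0, 0, 0], -0.225], [[0, 0, 0], -0.3], [[0, 0, 0], -0.375]]}}

```text
clock: 2.68
tool_pos: [0.5284, -0.0023, 0.4522]
orientation: [-180.0, 0.0, -131.8]
force: [0.3, -1.0, -0.2]
opening: 0.0876
gripper_force: 0.0
```

Call:
{"api": "send_rows", "payload": {"deltas": [[[0, 0, 0], -0.075], [[0, 0, 0], -0.15], [[0, 0, 0], -0.225], [[0, 0, 0], -0.3], [[0, 0, 0], -0.375]]}}

```text
clock: 3.1
tool_pos: [0.5284, -0.0025, 0.4523]
orientation: [-180.0, 0.0, -98.1]
force: [0.2, 0.7, 1.0]
opening: 0.0875
gripper_force: 0.0
```

Call:
{"api": "send_rows", "payload": {"deltas": [[[0, 0, 0], -0.075], [[0, 0, 0], -0.15], [[0, 0, 0], -0.225], [[0, 0, 0], -0.3], [[0, 0, 0], -0.375]]}}

```text
clock: 3.52
tool_pos: [0.5283, -0.0025, 0.4523]
orientation: [-180.0, 0.0, -64.3]
force: [0.1, 1.0, 0.5]
opening: 0.0878
gripper_force: 0.0
```

```bash
python3 - <<'E'
from h import *
np.set_printoptions(precision=4,suppress=True)
Z=dict(lid_bar=.212,label=.1,pivot=.1,lens=.1,lever_pin=.217)
p=ctrl.snapshot("wrist"); save(p,"w0.png")
print(ray(p,(320,240))[0],p["vertical_fov"],ctrl.get_obs()["joint_pos"])
for t,z in Z.items():
    for b in ctrl.boxes_of(p,t)[:3]:
        uv=np.array(b["xy"])*[640,480]; print(t,round(b["conf"],2),uv,atz(p,uv,z))
np.save("w0.npy",p,allow_pickle=True)
E
```

```text
[ 0.5597 -0.0683  0.5445] 71.67243524987977 [ 21.0141   2.8541  -1.4629  -0.0021 -85.6607   5.1485]
lid_bar 0.73 [393.792 340.608] [0.4007 0.0868 0.212 ]
lid_bar 0.63 [292.48 265.68] [0.5406 0.0547 0.212 ]
label 0.89 [395.584 343.68 ] [0.3421 0.1425 0.1   ]
label 0.88 [290.496 265.584] [0.5368 0.0972 0.1   ]
pivot 0.67 [299.008  97.68 ] [ 0.6173 -0.109   0.1   ]
lens 0.96 [298.496  98.88 ] [ 0.6173 -0.1074  0.1   ]
lens 0.57 [409.28  237.408] [ 0.4056 -0.0119  0.1   ]
lever_pin 0.56 [378.304 100.704] [ 0.5356 -0.1274  0.217 ]
lever_pin 0.45 [411.584 237.216] [ 0.4442 -0.0279  0.217 ]
```

View pics/w0.png

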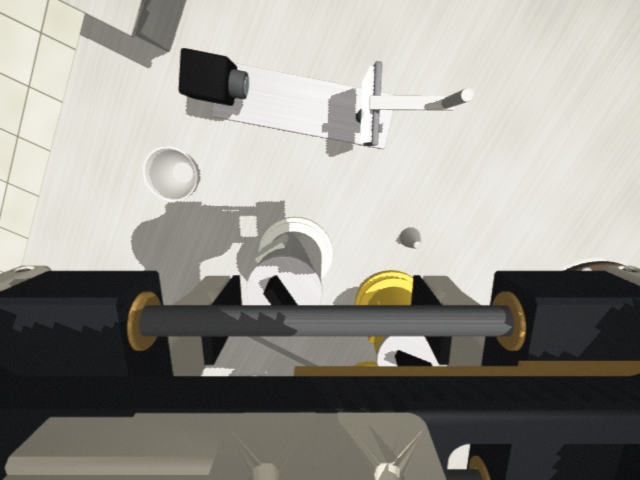

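The wrist view is clear: pin top at (466,96), lens front near (246,83), mirror near (376,104), canister lid near (285,290). I'll zoom in on both views for precise pixels.

```bash
python3 - <<'E'
from h import *
a=cv2.imread("pics/w0.png")[40:190,160:490]; a=cv2.resize(a,None,fx=2.4,fy=2.4,interpolation=cv2.INTER_CUBIC); cv2.imwrite("pics/c1.png",a[:360])
b=cv2.imread("pics/top0.png")[140:290,250:420]; b=cv2.resize(b,None,fx=4,fy=4,interpolation=cv2.INTER_CUBIC); cv2.imwrite("pics/c2.png",b)
print(a.shape,b.shape)
E
```

```text
(360, 792, 3) (600, 680, 3)
```

View pics/c1.png

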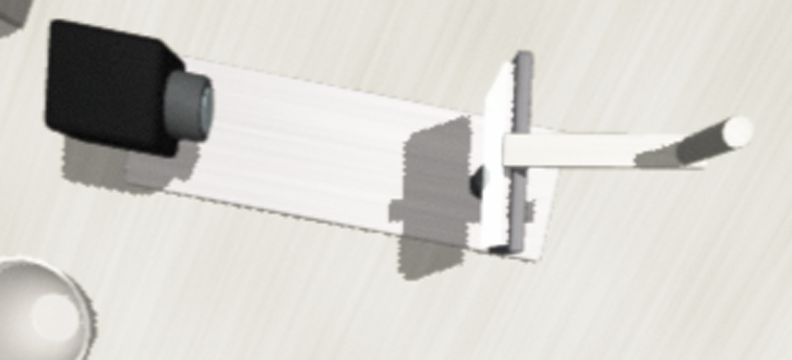

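View pics/c2.png

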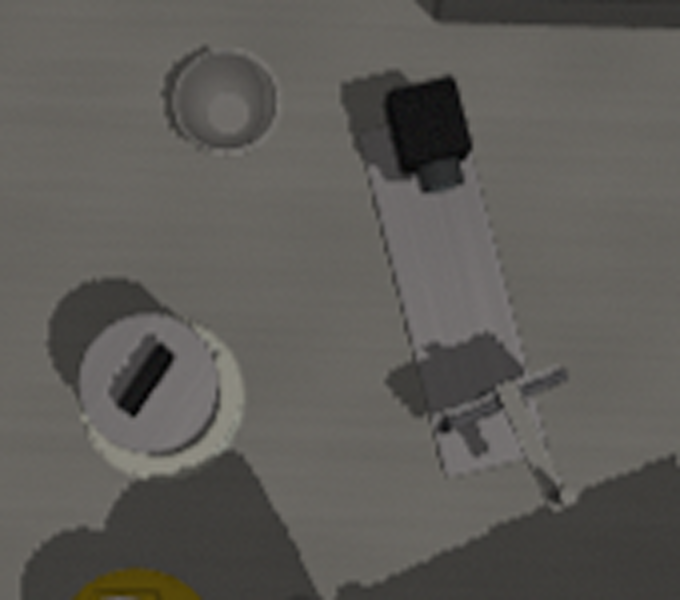

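```bash
python3 - <<'E'
from h import *
from scipy.optimize import least_squares
np.set_printoptions(precision=4,suppress=True)
w=np.load("w0.npy",allow_pickle=True).item(); t=ctrl.snapshot("top")
W=lambda u,v:(160+u/2.4,40+v/2.4); T=lambda u,v:(250+u/4,140+v/4)
print("lens",atz(w,W(207,107),.1),atz(t,T(441,188),.1))
print("pin",atz(w,W(738,133),.217),atz(t,T(562,504),.217))
print("mirrormid",atz(w,W(512,152),.146))
e=[atz(w,W(*q),.008)[:2] for q in [(183,57),(565,133),(125,183),(540,262)]]
b=lambda d:np.degrees(np.arctan2(d[1],d[0]))
print("base bearings",b(e[0]-e[1]),b(e[2]-e[3]), "right end mid",(e[1]+e[3])/2)
e=[atz(t,T(*q),.008)[:2] for q in [(368,165),(442,478),(470,165),(545,465)]]
print(b(e[0]-e[1]),b(e[2]-e[3]))
print("lid",atz(t,T(150,383),.168),"bar",b(atz(t,T(172,353),.212)[:2]-atz(t,T(132,415),.212)[:2]),atz(t,T(147,380),.212))
ob=[(w,W(207,107),.1,'l'),(t,T(441,188),.1,'l'),(w,W(738,133),.217,'p'),(t,T(562,504),.217,'p'),(w,W(512,152),.146,'v')]
def f(x):
    P=x[:2];a=x[2];L=P+.15*np.array([np.cos(a),np.sin(a)]);Q=P-.08*np.array([np.cos(a+.175),np.sin(a+.175)])
    return np.concatenate([{'l':L,'p':Q,'v':P}[k]-atz(c,uv,z)[:2] for c,uv,z,k in ob])
r=least_squares(f,[.58,-.1,.25]); print(r.x,r.fun.reshape(-1,2)*1e3,np.degrees(r.x[2]))
E
```

```text
lens [ 0.682  -0.0944  0.1   ] [ 0.68   -0.0923  0.1   ]
pin [ 0.4644 -0.1666  0.217 ] [ 0.4573 -0.163   0.217 ]
mirrormid [ 0.5341 -0.1354  0.146 ]
base bearings 15.345356715750864 15.380535093522736 right end mid [ 0.4893 -0.1452]
14.295970183999296 14.817178735537187
lid [0.5321 0.1058 0.168 ] bar -31.238503719118924 [0.531 0.105 0.212]
[ 0.5346 -0.1321  0.2552] [[-2.2347  0.1644]
 [-0.2804 -2.0002]
 [-2.5506  1.1002]
 [ 4.5939 -2.5173]
 [ 0.4718  3.253 ]] 14.62270948058574
```

Estimates so far: pivot about (0.535, -0.132), rig bearing about 15°, canister axis about (0.532, 0.106), bar bearing about -31°. Next I move above the bar.

Call:
{"api": "send_rows", "payload": {"deltas": [[[-0.024, -0.0124, 0.038], -0.074], [[-0.048, -0.0248, 0.076], -0.148], [[-0.072, -0.0372, 0.114], -0.222], [[-0.096, -0.0496, 0.152], -0.296], [[-0.12, -0.062, 0.19], -0.37]]}}

```text
clock: 4.28
tool_pos: [0.532, 0.1064, 0.2991]
orientation: [-180.0, -0.0, -31.2]
force: [0.5, -0.4, -0.1]
opening: 0.088
gripper_force: 0.0
```

```bash
python3 - <<'E'
from h import *
np.set_printoptions(precision=4,suppress=True)
o=ctrl.get_obs(); print(o["tool_pos"],o["orientation"],o["joint_pos"])
p=ctrl.snapshot("wrist"); save(p,"w1.png"); np.save("w1.npy",p,allow_pickle=True)
for b in ctrl.cut_out(p,"lid_bar")[:2]: print(b["conf"],np.array(b["xy"])*[640,480],b["pixels"].sum())
print(proj(p,[[.5315,.1055,.212]]))
E
```

```text
[0.532  0.1064 0.2991] [-179.9575   -0.0227  -31.1571] [ 32.0101   7.7779 -15.5158   0.0012 -66.6582  26.8324]
0.91 [395.072 356.688] 2719
0.66 [323.52  242.016] 14686
[[326.2261 279.4389]]
```

View pics/w1.png

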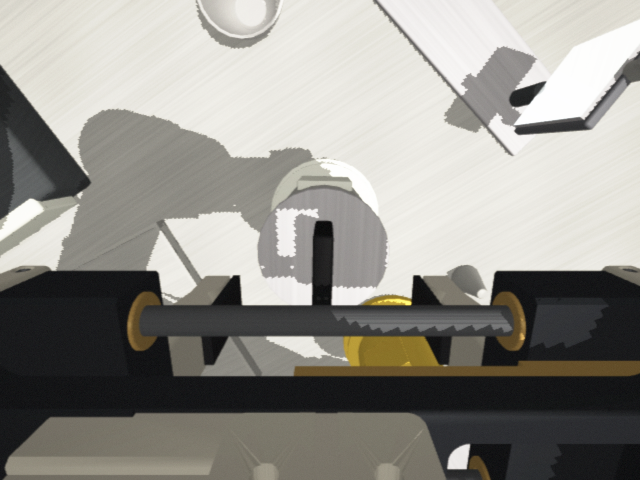

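Bar is vertical in the image at column about 322, with the label plate at (325,183) beyond it, so the label bearing is about -31° as estimated. Now I check the offset along the bar.

```bash
python3 - <<'E'
from h import *
p=np.load("w1.npy",allow_pickle=True).item()
o=np.array([.532,.1064]);a=np.radians(-31.2);d=np.array([np.cos(a),np.sin(a)])
for r,z in [(0,.26),(.025,.212),(.025,.168),(.047,.168),(.048,.125)]: print(r,z,proj(p,[[*(o+r*d),z]]))
E
```

```text
0 0.26 [[323.73402576 320.75917518]]
0.025 0.212 [[324.44592156 237.67761357]]
0.025 0.168 [[324.86322999 221.27647292]]
0.047 0.168 [[324.87415467 189.02656496]]
0.048 0.125 [[325.16010578 181.54835214]]
```

Call:
{"api": "send_rows", "payload": {"deltas": [[[0, -0.001, 0.018], 0], [[0, -0.001, 0.036], 0], [[0, -0.001, 0.054], 0], [[0, -0.001, 0.071], 0], [[0, -0.001, 0.071], 0]]}}

```text
clock: 4.8
tool_pos: [0.5318, 0.1056, 0.2415]
orientation: [179.8, 0.1, -31.5]
force: [0.1, 0.5, -0.5]
opening: 0.0876
gripper_force: 0.0
```

Call:
{"api": "send_rows", "payload": {"deltas": [[[0, 0, 0], 0], [[0, 0, 0], 0], [[0, 0, 0], 0], [[0, 0, 0], 0], [[0, 0, 0], 0]], "gripper": 0}}

```text
clock: 5.22
tool_pos: [0.5329, 0.1063, 0.2441]
orientation: [-179.9, -0.0, -31.4]
force: [0.6, 0.0, -0.6]
opening: 0.06
gripper_force: 0.0
```

Call:
{"api": "send_rows", "payload": {"deltas": [[[0, 0, 0], 0], [[0, 0, 0], 0], [[0, 0, 0], 0], [[0, 0, 0], 0], [[0, 0, 0], 0]]}}

```text
clock: 5.63
tool_pos: [0.5326, 0.1062, 0.2433]
orientation: [180.0, 0.0, -31.4]
force: [-0.2, 0.3, -0.5]
opening: 0.0259
gripper_force: 0.0
```

Call:
{"api": "send_rows", "payload": {"deltas": [[[0, 0, 0], 0], [[0, 0, 0], 0], [[0, 0, 0], 0], [[0, 0, 0], 0], [[0, 0, 0], 0]]}}

```text
clock: 6.05
tool_pos: [0.5336, 0.108, 0.2433]
orientation: [-179.8, -0.0, -31.3]
force: [2.7, 7.8, -3.0]
opening: 0.0118
gripper_force: 30.0
```

Call:
{"api": "send_rows", "payload": {"deltas": [[[0, 0, 0], 0], [[0, 0, 0], 0], [[0, 0, 0], 0], [[0, 0, 0], 0], [[0, 0, 0], 0]]}}

```text
clock: 6.47
tool_pos: [0.5336, 0.108, 0.2433]
orientation: [-179.8, -0.0, -31.3]
force: [4.2, 7.7, -3.0]
opening: 0.0118
gripper_force: 30.0
```

Call:
{"api": "send_rows", "payload": {"deltas": [[[0, -0.002, 0], 0], [[0, -0.002, 0], 0.04], [[0, -0.002, 0], 0.1], [[0, -0.002, 0], 0.16], [[0, -0.002, 0], 0.22]]}}

```text
clock: 6.88
tool_pos: [0.5335, 0.1079, 0.2433]
orientation: [-180.0, 0.0, -51.4]
force: [0.5, 2.5, -1.7]
opening: 0.0117
gripper_force: 30.0
```

Call:
{"api": "send_rows", "payload": {"deltas": [[[0, 0, 0], 0.06], [[0, 0, 0], 0.12], [[0, 0, 0], 0.18], [[0, 0, 0], 0.24], [[0, 0, 0], 0.3]]}}

```text
clock: 7.3
tool_pos: [0.5331, 0.1077, 0.2433]
orientation: [180.0, 0.0, -78.4]
force: [-1.8, 2.3, 1.6]
opening: 0.0118
gripper_force: 30.0
```

Call:
{"api": "send_rows", "payload": {"deltas": [[[0, 0, 0], 0.05], [[0, 0, 0], 0.09], [[0, 0, 0], 0.12], [[0, 0, 0], 0.13], [[0, 0, 0], 0.13]]}}

```text
clock: 7.72
tool_pos: [0.533, 0.1077, 0.2433]
orientation: [180.0, 0.0, -89.9]
force: [-5.1, 3.1, 1.8]
opening: 0.0118
gripper_force: 30.0
```

Call:
{"api": "send_rows", "payload": {"deltas": [[[0, 0, 0], 0], [[0, 0, 0], 0], [[0, 0, 0], 0], [[0, 0, 0], 0], [[0, 0, 0], 0]]}}

```text
clock: 8.13
tool_pos: [0.533, 0.1077, 0.2433]
orientation: [179.9, 0.0, -89.8]
force: [-4.3, 2.6, 2.5]
opening: 0.0114
gripper_force: 30.0
```

```bash
python3 - <<'E'
from h import *
p=ctrl.snapshot("wrist"); np.save("w2.npy",p,allow_pickle=True)
P=np.array([.5346,-.1321]);a=.2615
L=P+.15*np.array([np.cos(a),np.sin(a)]);Q=P-.08*np.array([np.cos(a+.175),np.sin(a+.175)])
c=p["color"][:,:,::-1].copy()
for X in [(*P,.146),(*L,.1),(*Q,.217)]:
    uv=proj(p,[X])[0]; print(X,uv); cv2.circle(c,tuple(int(v) for v in uv),2,(0,0,255),-1)
cv2.imwrite("pics/w2.png",cv2.resize(c[:300],None,fx=1.25,fy=1.25,interpolation=cv2.INTER_CUBIC))
E
```

```text
(np.float64(0.5346), np.float64(-0.1321), 0.146) [ 326.11283479 -266.92972643]
(np.float64(0.6795004905394142), np.float64(-0.0933205229349706), 0.1) [ 76.23225745 -81.23949409]
(np.float64(0.4621010474635421), np.float64(-0.1659216185466696), 0.217) [ 721.64505559 -983.48849065]
```

View pics/w2.png

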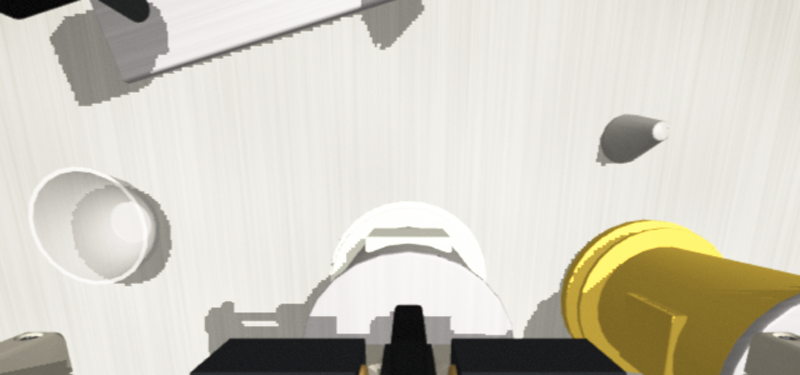

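The label faces straight ahead along the bar. Now I release, rise and re-measure the mirror.

Call:
{"api": "send_rows", "payload": {"deltas": [[[0, 0, 0], 0], [[0, 0, 0], 0], [[0, 0, 0], 0], [[0, 0, 0], 0], [[0, 0, 0], 0]], "gripper": 0.6}}

```text
clock: 8.6
tool_pos: [0.5336, 0.1075, 0.2433]
orientation: [-180.0, -0.0, -89.9]
force: [0.1, -0.7, 0.0]
opening: 0.0395
gripper_force: 0.0
```

Call:
{"api": "send_rows", "payload": {"deltas": [[[0, 0, -0.03], 0], [[0, 0, -0.07], 0], [[0, 0, -0.11], 0], [[0, 0, -0.15], 0], [[0, 0, -0.18], 0]]}}

```text
clock: 9.02
tool_pos: [0.5338, 0.1074, 0.3904]
orientation: [-179.9, 0.0, -89.9]
force: [0.5, 1.0, 0.4]
opening: 0.0523
gripper_force: 0.0
```

Call:
{"api": "send_rows", "payload": {"deltas": [[[0.03, 0, -0.01], 0], [[0.06, 0, -0.03], 0], [[0.09, 0, -0.05], 0], [[0.12, 0, -0.07], 0], [[0.13, 0, -0.08], 0]]}}

```text
clock: 9.43
tool_pos: [0.5338, 0.0012, 0.4537]
orientation: [-179.8, -0.0, -89.9]
force: [0.5, -0.1, 0.7]
opening: 0.0528
gripper_force: 0.0
```

```bash
python3 - <<'E'
from h import *
p=ctrl.snapshot("wrist"); np.save("w3.npy",p,allow_pickle=True)
P=np.array([.5346,-.1321]);a=.2615
L=P+.15*np.array([np.cos(a),np.sin(a)]);Q=P-.08*np.array([np.cos(a+.175),np.sin(a+.175)])
m=P+.0*P
n=np.array([-np.sin(a+.175),np.cos(a+.175)])*.044
b=np.radians(-89.8);ax=np.array([.533,.1077]);e=np.array([np.cos(b),np.sin(b)])
c=p["color"][:,:,::-1].copy()
for X in [(*P,.146),(*(P+n),.146),(*(P-n),.146),(*L,.1),(*Q,.217),(*ax,.168),(*(ax+.048*e),.125)]:
    uv=proj(p,[X])[0]; print(X,uv); cv2.circle(c,tuple(int(round(v)) for v in uv),1,(0,0,255),-1)
cv2.imwrite("pics/w3.png",cv2.resize(c[:320],None,fx=1.25,fy=1.25,interpolation=cv2.INTER_NEAREST))
E
```

```text
(np.float64(0.5346), np.float64(-0.1321), 0.146) [327.18701561  92.65536858]
(np.float64(0.5159981097993317), np.float64(-0.09222557610494816), 0.146) [343.3573922  130.39745347]
(np.float64(0.5532018902006682), np.float64(-0.17197442389505183), 0.146) [310.07086678  52.70582636]
(np.float64(0.6795004905394142), np.float64(-0.0933205229349706), 0.1) [213.76093955 131.23511404]
(np.float64(0.4621010474635421), np.float64(-0.1659216185466696), 0.217) [409.74965847  37.86993175]
(np.float64(0.533), np.float64(0.1077), 0.168) [327.94887256 299.08228479]
(np.float64(0.5331675512679308), np.float64(0.05970029243242606), 0.125) [327.89544685 251.75838199]
```

View pics/w3.png

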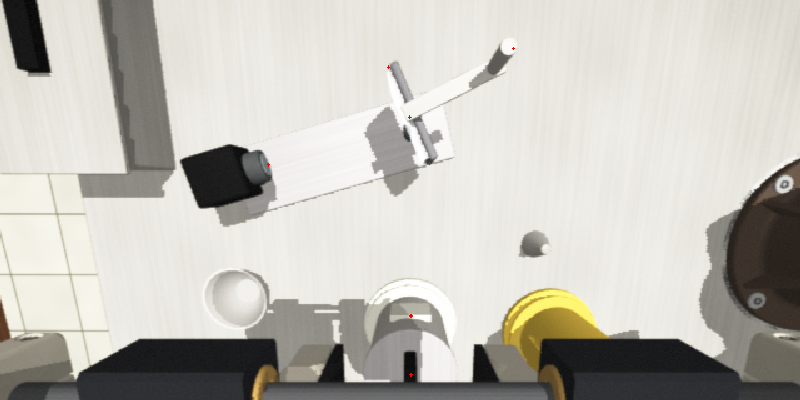

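All model points overlay well; the pin is about 3 mm off the dot, so I take it as (0.4647, -0.167). I approach with the closing direction tangential to the lever swing (yaw -155).

Call:
{"api": "send_rows", "payload": {"deltas": [[[0.033, 0.014, 0.02], 0], [[0.067, 0.028, 0.04], 0], [[0.1, 0.042, 0.06], 0], [[0.134, 0.056, 0.08], 0], [[0.168, 0.069, 0.1], 0]]}}

```text
clock: 9.9
tool_pos: [0.478, -0.1315, 0.3702]
orientation: [180.0, 0.0, -89.8]
force: [1.1, 0.1, -1.3]
opening: 0.0526
gripper_force: 0.0
```

Call:
{"api": "send_rows", "payload": {"deltas": [[[0.01, 0.004, 0.02], 0.07], [[0.02, 0.008, 0.04], 0.14], [[0.03, 0.012, 0.06], 0.21], [[0.042, 0.017, 0.08], 0.28], [[0.042, 0.017, 0.092], 0.35]]}}

```text
clock: 10.32
tool_pos: [0.464, -0.1651, 0.2955]
orientation: [179.9, -0.1, -121.7]
force: [-0.3, -0.0, 0.0]
opening: 0.0528
gripper_force: 0.0
```

Call:
{"api": "send_rows", "payload": {"deltas": [[[0, 0, 0], 0.075], [[0, 0, 0], 0.15], [[0, 0, 0], 0.225], [[0, 0, 0], 0.3], [[0, 0, 0], 0.373]]}}

```text
clock: 10.73
tool_pos: [0.4653, -0.1641, 0.2971]
orientation: [180.0, -0.0, -155.3]
force: [0.2, -0.5, -0.2]
opening: 0.0526
gripper_force: 0.0
```

```bash
python3 - <<'E'
from h import *
o=ctrl.get_obs(); print(o["tool_pos"],o["orientation"],o["joint_pos"])
p=ctrl.snapshot("wrist"); np.save("w4.npy",p,allow_pickle=True)
uv=proj(p,[[.4647,-.167,.217]])[0]; print(uv, proj(p,[[*o["tool_pos"][:2],.217]]))
for b in ctrl.boxes_of(p,"lever_pin")[:2]: print(b["conf"],np.array(b["xy"])*[640,480])
c=p["color"][:,:,::-1].copy(); cv2.circle(c,tuple(int(round(v)) for v in uv),1,(0,0,255),-1)
cv2.imwrite("pics/w4.png",c)
E
```

```text
[ 0.46527548 -0.16410054  0.29712643] [ 1.79971423e+02 -3.35267233e-02 -1.55264068e+02] [ 3.43978475e+00  3.04281610e+00 -2.11430684e+01 -1.58345882e-02
 -6.58557326e+01 -6.86973788e+01]
[324.66365674 278.91696916] [[328.96078206 281.82705473]]
0.92 [324.224 288.192]
```

View pics/w4.png

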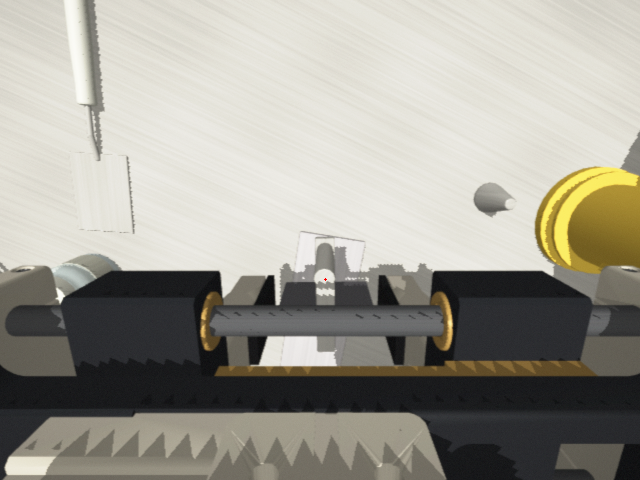

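The pin top is at (325,278), right under the dot. I correct by about 3 mm, descend and grip.

Call:
{"api": "send_rows", "payload": {"deltas": [[[0.002, -0.003, 0.01], 0], [[0.002, -0.003, 0.03], 0], [[0.002, -0.003, 0.05], 0], [[0.002, -0.003, 0.069], 0], [[0.002, -0.003, 0.069], 0]]}}

```text
clock: 11.25
tool_pos: [0.4631, -0.1672, 0.2391]
orientation: [179.8, -0.3, -154.8]
force: [-0.5, -0.5, -1.3]
opening: 0.0528
gripper_force: 0.0
```

Call:
{"api": "send_rows", "payload": {"deltas": [[[0, 0, 0], 0], [[0, 0, 0], 0], [[0, 0, 0], 0], [[0, 0, 0], 0], [[0, 0, 0], 0]], "gripper": 0}}

```text
clock: 11.67
tool_pos: [0.4652, -0.1674, 0.2433]
orientation: [-180.0, 0.1, -154.9]
force: [-1.0, -1.1, -0.0]
opening: 0.0248
gripper_force: 0.0
```

Call:
{"api": "send_rows", "payload": {"deltas": [[[0, 0, 0], 0], [[0, 0, 0], 0], [[0, 0, 0], 0], [[0, 0, 0], 0], [[0, 0, 0], 0]]}}

```text
clock: 12.08
tool_pos: [0.4649, -0.1674, 0.2428]
orientation: [-180.0, 0.0, -154.9]
force: [-2.1, 0.7, 3.5]
opening: 0.0115
gripper_force: 30.0
```

Call:
{"api": "send_rows", "payload": {"deltas": [[[0, 0, 0], 0], [[0, 0, 0], 0], [[0, 0, 0], 0], [[0, 0, 0], 0], [[0, 0, 0], 0]]}}

```text
clock: 12.5
tool_pos: [0.465, -0.1675, 0.2428]
orientation: [-180.0, 0.0, -154.9]
force: [-2.5, -0.1, 4.6]
opening: 0.0109
gripper_force: 30.0
```

Pin gripped. Now I swing the mirror about 28° anticlockwise along the 80 mm arc, in two halves.

Call:
{"api": "send_rows", "payload": {"deltas": [[[-0.0001, -0.0049, 0], -0.031], [[-0.0005, -0.0098, 0], -0.062], [[-0.0011, -0.0146, 0], -0.093], [[-0.0019, -0.0194, 0], -0.124], [[-0.003, -0.0242, 0], -0.156]]}}

```text
clock: 12.92
tool_pos: [0.4758, -0.184, 0.2428]
orientation: [-180.0, 0.1, -140.8]
force: [0.3, 2.2, 4.5]
opening: 0.0113
gripper_force: 30.0
```

Call:
{"api": "send_rows", "payload": {"deltas": [[[-0.0001, -0.0049, 0], -0.031], [[-0.0005, -0.0098, 0], -0.062], [[-0.0011, -0.0146, 0], -0.093], [[-0.0019, -0.0194, 0], -0.124], [[-0.003, -0.0242, 0], -0.156]]}}

```text
clock: 13.33
tool_pos: [0.4902, -0.1971, 0.2428]
orientation: [-179.9, 0.1, -126.7]
force: [0.9, 5.1, 5.1]
opening: 0.0113
gripper_force: 30.0
```

Call:
{"api": "send_rows", "payload": {"deltas": [[[0, 0, 0], 0], [[0, 0, 0], 0], [[0, 0, 0], 0], [[0, 0, 0], 0], [[0, 0, 0], 0]]}}

```text
clock: 13.75
tool_pos: [0.49, -0.197, 0.2428]
orientation: [-179.9, 0.1, -126.9]
force: [0.4, 5.6, 5.3]
opening: 0.0113
gripper_force: 30.0
```

```bash
python3 - <<'E'
from h import *
o=ctrl.get_obs(); print(o["tool_pos"],o["orientation"],o["force"],o["gripper_force"],o["opening"])
for P in [(.5365,-.133),(.5346,-.1321),(.5375,-.1337)]:
    d=np.array(P)-o["tool_pos"][:2]; l=np.array([.5335,.0597])-P
    print(np.hypot(*d),"face",np.degrees(np.arctan2(d[1],d[0])),"want",(np.degrees(np.arctan2(l[1],l[0]))+15)/2)
for n in("scene","top"): 
    p=ctrl.snapshot(n); save(p,n+"1.png")
a=cv2.imread("pics/scene1.png")[180:320,200:400]; b=cv2.imread("pics/top1.png")[140:280,250:420]
cv2.imwrite("pics/f.png",np.hstack([cv2.resize(a,(430,300),interpolation=2),cv2.resize(b,(364,300),interpolation=2)]))
E
```

```text
[ 0.48997679 -0.19697877  0.24283237] [-1.79941570e+02  8.06093535e-02 -1.26895300e+02] [0.35933897 5.58529283 5.25307238] 30.001867711544037 0.011338201576047183
0.07910557597321417 face 53.97661319404634 want 52.94596121892402
0.07874316314346382 face 55.4800520451473 want 52.66429787922674
0.07913695906232832 face 53.09295713356402 want 53.092426182686665
```

View pics/f.png

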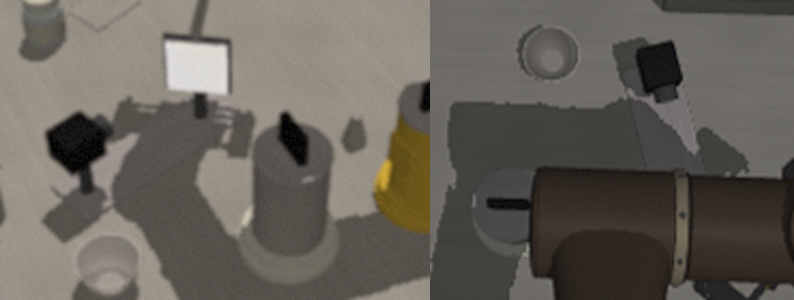

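The right panel shows the bar pointing straight at the rig. The left panel shows the mirror turned between the camera and the canister. The chord of the pin's travel gives a 28.0° swing against 28° wanted, and the pin is held firmly.

```bash
python3 -c "
from plant import ctrl
print(ctrl.close_job())"
```

```text
the job is handed in; nothing more can be done
None
```

I turned the canister until its label faced the mirror and let it go, then swung the mirror about 28° and handed the job in with the pin still held. The angles come from my own measurements, since I had no view through the check camera itself.

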